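# Park the rolling ink caddy in its bay

## Robot

A 6-joint arm with a two-finger parallel gripper is mounted at the origin on the work surface. World frame = base frame: x ahead of the robot, y to its left, z up, the work surface at z = 0. Lengths are in m, angles in rad, forces in N, time in s.
With the tool pointing down it reaches from about 0.375 to 0.825 m from the base axis. Payload 5.5 kg.
Tool frame: the origin (TCP) lies at the very end of the fingers, on their centre line; the grasp point (between the pads) lies 19 mm behind it; z points along the fingers, x is the direction in which the jaws open and shut, and the axes are right-handed (so a half turn about z gives the same grasp; the last joint's range is limited). The gripper opens to 85 mm and grips with 20 to 120 N. Pads are 22 mm wide; open, the fingers measure 114 mm over their backs; the gripper's body (76 mm by 85 mm) begins 54 mm behind the grasp point. The pads swing forward as they close: fully open they stand 13 mm farther back than shut.
Start: joints at [-1.265, 0.314, -0.047, 1.21, 0, 1.571], TCP at [0.181, -0.572, 0.231] pointing down, gripper open.
Joint ranges: [-2.67, 2.67], [-0.69, 1.73], [-1.03, 1.25], [-2.08, 2.16], [-1.42, 1.45], [-3.14, 3.14]. Speed limits (rad/s): [2.39, 2.39, 3.01, 3.14, 3.14, 3.14].

## Interface

Orientations are given as a unit quaternion [w, x, y, z].
In Python, from bench import env, eyes gives the robot as it stands. Calls block until the motion is done:
- env.move_ptp(position, orientation): joint-space move of the TCP to a pose.
- env.move_linear(position, orientation=None, feed=0.15): straight line of the TCP; orientation=None keeps the orientation; feed is the mean speed in m/s.
- env.goto_joints(angles): joint-space move.
- env.open_gripper() and env.gripper_close(): open the fingers fully, or close them until they stop; the grip force is fixed at half the most.
- env.hold(seconds).
- env.solve_ik(position, orientation): joint angles nearest the present ones, or None.
- env.get_state(): the state.
- eyes.grab_frame(name): name is "scene" or "top"; returns a dict with "frame" (384x512x3 uint8, red, green, blue), "depth" (384x512 float32, m along the optical axis (not along the pixel's ray), 0 where there is no reading), "K" (3x3 intrinsics, pixels), "R" (3x3) and "t" (3): a world point X has camera coordinates R X + t. Camera axes: x right, y down, z forward; pixel columns grow to the right and rows downward; lengths in m; the calibration is good to about 2 mm. A picture is of the moment at which its call begins.
A pose or a line that the arm cannot do raises env.MotionError and nothing moves.
- env.finish_job(): hands the job in, once; it reports no verdict.
The state is a dict: "time": time; "joints": joint angles; "joint_velocities": joint speeds; "effort": joint torques, N m; "ee_pos": TCP position; "orientation": TCP orientation; "wrist_force": force on the tool from outside, world axes, zero at the start; "ft_torque": the same for the moment, N m; "gripper_width": finger opening in m.
Only numpy, scipy, OpenCV 4.12 (cv2) and the standard library are available. Lean on these libraries where they do the work, as an engineer would, in place of code of your own. Each camera call takes 0.05 s, during which the arm holds its last target.

## Task

Take the ink caddy by its push handle and, keeping its wheels on the table, roll it straight ahead until both front castors trail straight; then steer it nose first into the yellow-mouthed parking bay. Press it home until you feel the sprung red bumper clearly give, firmly for about a second but gently, no harder than 20 N, then ease off and let go, leaving it straight in the bay at the bumper with its castors trailing. Keep the ink bottles and the cup standing in the tray and leave everything else on the table alone.

Things in the scene. Friction and masses are not known exactly. Their poses are not given: they have to be found in the camera images.
- caddy: the rolling ink caddy: open blue tray 150 long x 110 wide (mm), rim 90 and floor 48 above the table, 0.75 to 0.95 kg loaded. Origin on the table under its centre; x = heading (nose), z up. Two fixed wheels at the tail (axle 50 behind the origin) roll only along x; two swivel castors at the nose (pivots 50 ahead, 34 either side, trail 14, wheels 28 across). Rolls with about 1 N
- caddy_grip (a point): centre of the caddy's black push handle: a level square bar 14 x 14 thick, 94 long across the heading, 130 above the table, 79 behind the caddy's centre and 29 behind the fixed axle, on two posts 80 apart; free space all round and under it for 25. Grasp it from above, closing along the heading. Axes as the caddy's
- caddy_nose (a point): middle of the flat front face of the caddy's tray, 75 ahead of the caddy's centre, 69 above the table. Axes as the caddy's
- castor_l (a joint): swivel angle of the left front castor (red fork), rad; 0 = its wheel trails straight behind its pivot; positive counter-clockwise from above; turns freely
- castor_r (a joint): the same for the right front castor
- bay: the parking bay, fixed: two grey guide rails 60 high, 124 apart inside, with yellow flares forming the mouth (about 170 wide), and a sprung red bumper at the closed end; yellow lines on the table before it. Origin on the table at the middle of the closed end; x runs into the bay, z up. Rails start 110 before the origin, flares 153 before it
- bay_end (a point): nominal face of the red bumper, on the bay's centre line, 69 above the table; axes as the bay's. The bumper (86 wide, 47 to 91 high) is clamped anywhere up to 15 before or behind this point, and that is not measured: feel for it. It gives 1 mm per 4 N, up to 14, and springs back slowly
- ink_black: black ink bottle, 27 diameter, 82 tall, standing loose in its own pocket at the caddy's nose; origin under its base, z up
- ink_red: red ink bottle, 27 diameter, 82 tall, standing loose in its own pocket at the caddy's nose; origin under its base, z up
- ink_blue: blue ink bottle, 27 diameter, 82 tall, standing loose in its own pocket at the caddy's nose; origin under its base, z up
- tip_cup: small steel cup, 44 diameter, 45 tall, standing loose in the caddy's tray behind the bottles; origin under its base
- squeeze: green squeeze bottle, 60 diameter, 170 tall, a bystander on the table; origin under its base
- soap_can: white can with blue band, 68 diameter, 120 tall, a bystander on the table; origin under its base
- cup: white plastic cup, 72 diameter, 85 tall, a bystander on the table; origin under its base
- glove_box: cardboard box of gloves, 120 x 180 x 75, a bystander on the table; origin under its base
- tray: shallow steel tray, 110 x 170 x 22, a bystander on the table; origin under its base
- jar: glass jar with steel lid, 64 diameter, 90 tall, a bystander on the table; origin under its base
Mind the look-alikes: they are no part of the job. Of the things like the tip_cup, leave any that is orange; of the rest the smaller one is meant.

How it is judged:
On the way, in this order (a step that is already met when the one before it is completed fails the run):
1. the caddy has been rolled at least 30 mm and both castors trail straight (within 0.3 rad), its nose still before the bay's mouth (value of joint castor_l between -0.3 and 0.3 rad and value of joint castor_r between -0.3 and 0.3 rad and distance of caddy_grip from where it was at the start of the episode above 0.03 m and x of caddy_nose in the frame of bay_end below -0.15 m), for 0.1 s.
2. inside the bay, the caddy presses on the bumper with more than 5 N for 0.3 s (contact force between caddy and bay above 5 N and x of caddy_nose in the frame of bay_end above -0.025 m and y of caddy_nose in the frame of bay_end between -0.012 and 0.012 m), for 0.3 s.
At the end, for the whole second after the job is handed in: the caddy stands released and still on its wheels in the bay: nose within 35 mm of the bay's end along the bay and within 12 mm across it, heading within 0.12 rad of the bay's, both castors within 0.4 rad of trailing straight, and the bottles and cup upright (within 0.35 rad) in the tray (x of caddy_nose in the frame of bay_end between -0.035 and 0.035 m and y of caddy_nose in the frame of bay_end between -0.012 and 0.012 m and angle between the x axis of caddy and the x axis of bay, either way round below 0.12 rad and value of joint castor_l between -0.4 and 0.4 rad and value of joint castor_r between -0.4 and 0.4 rad and linear speed of caddy below 0.02 m/s and height (world z) of caddy below 0.006 m and angle between caddy's own z axis and vertical below 0.06 rad and angle between each of ink_black, ink_red, ink_blue, tip_cup's own z axis and vertical below 0.35 rad and z of ink_black in the frame of caddy between 0.04 and 0.06 m and z of ink_red in the frame of caddy between 0.04 and 0.06 m and z of ink_blue in the frame of caddy between 0.04 and 0.06 m and z of tip_cup in the frame of caddy between 0.04 and 0.06 m); the robot touches nothing.
It fails at once if the caddy is forced against the bay with more than 24 N (contact force between caddy and bay above 24 N).
It fails at once if the caddy is lifted more than 10 mm or tipped more than 0.2 rad (height (world z) of caddy above 0.01 m or angle between caddy's own z axis and vertical above 0.2 rad).
It fails at once if a bottle or the cup in the tray tips over (angle between any of ink_black, ink_red, ink_blue, tip_cup's own z axis and vertical above 0.6 rad).
It fails at once if a bystander on the table is moved more than 20 mm (distance of any of squeeze, soap_can, cup, glove_box, tray, jar from where it was at the start of the episode above 0.02 m).
It also fails if it takes over 72 s, if anything falls off the work surface, if the arm or the gripper's body presses on something with over 40 N, if the wrist force passes 120 N, or if a joint passes its speed limit or range.

## Working session

There is one attempt and no reset: what is moved stays moved. The work goes in short steps, each a Python script; the robot and the scene stay as the last script left them, time stands still between calls to the robot, and variables do not carry over. Pictures are saved under pics/ and viewed, and the job is handed in when it is done.

```bash
ls; mkdir -p pics; python3 - <<'E'
from bench import env, eyes
import cv2,numpy as np
for n in("scene","top"):
    f=eyes.grab_frame(n); np.savez(f"{n}0.npz",**f)
    cv2.imwrite(f"pics/{n}0.png",cv2.resize(f["frame"][:,:,::-1],(800,600),interpolation=cv2.INTER_CUBIC))
    print(n,f["K"].tolist(),f["R"].round(3).tolist(),f["t"].round(3).tolist(), -f["R"].T@f["t"])
s=env.get_state();print(s)
E
```

```text
pics
scene [[414.79524109155227, 0.0, 251.9621407103485], [0.0, 414.79524109155227, 188.75117290932764], [0.0, 0.0, 1.0]] [[-0.079, 0.997, -0.02], [0.624, 0.033, -0.781], [-0.778, -0.074, -0.624]] [0.059, -0.233, 1.507] [1.32185934 0.06096471 0.76042064]
top [[456.1223634642981, 0.0, 252.60650932010955], [0.0, 456.1223634642981, 197.05406134452681], [0.0, 0.0, 1.0]] [[0.023, -1.0, -0.006], [-0.989, -0.022, -0.146], [0.146, 0.009, -0.989]] [-0.002, 0.549, 1.373] [ 0.34284926 -0.00289092  1.43777003]
{'time': 0.1, 'joints': array([-1.26498722e+00,  3.14189654e-01, -4.79563678e-02,  1.21020170e+00,
        8.10518610e-06,  1.57078730e+00]), 'joint_velocities': array([-0.00134424, -0.00197676,  0.002854  ,  0.00071221, -0.00017843,
       -0.00067003]), 'effort': array([-1.45779108e-03, -5.40769780e+01,  3.40540266e+01,  1.12266905e-02,
       -1.42754616e-04, -2.03067788e-05]), 'ee_pos': array([ 0.1804876 , -0.57167404,  0.23051015]), 'orientation': array([-4.61831546e-04,  8.06558324e-01, -5.91154014e-01, -6.23246185e-04]), 'wrist_force': array([ 0.78706893, -0.14004518,  0.20897431]), 'ft_torque': array([ 0.00257532, -0.0624873 , -0.04120824]), 'gripper_width': 0.08569041909720877}
```

View pics/scene0.png

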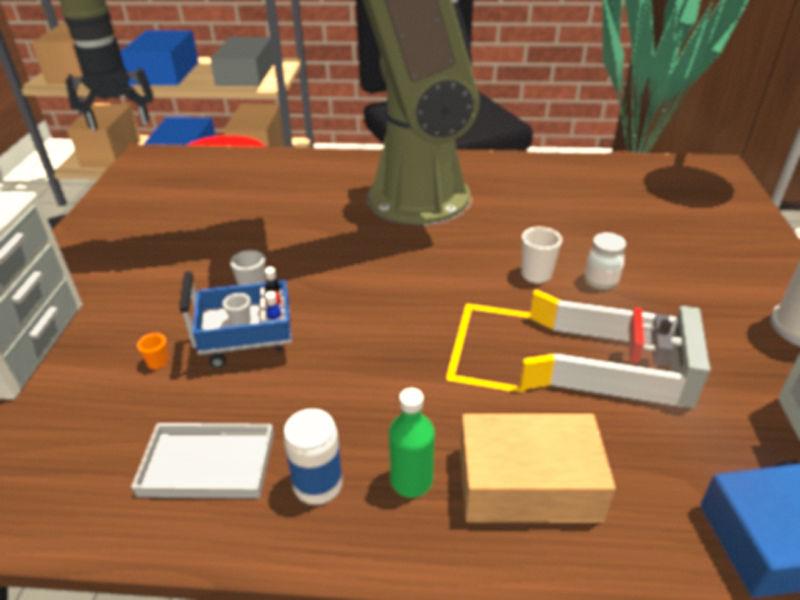

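View pics/top0.png

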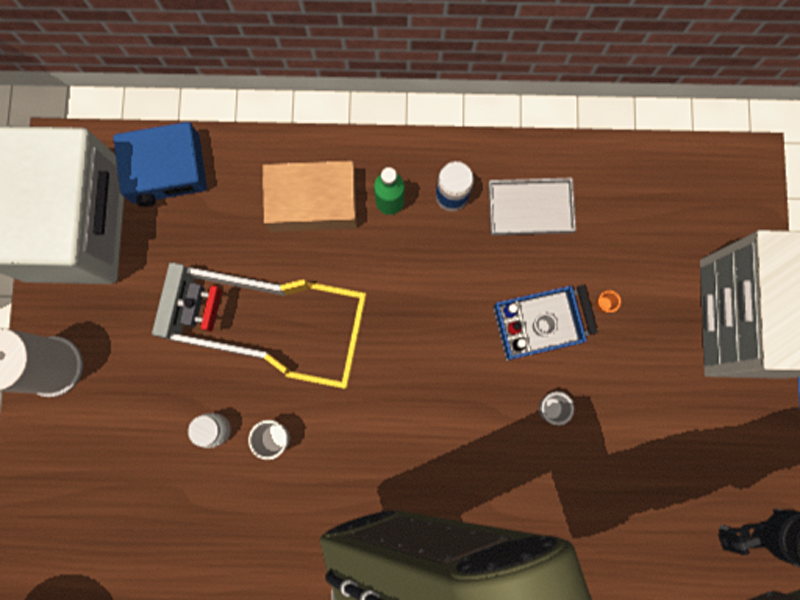

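The scene picture shows the caddy at (240,315), its handle at the left (187,292), so its nose points right towards the bay (mouth 540,340; bumper 637,335). Look-alikes for tip_cup are the orange cup (153,350), the larger grey cup on the table (248,268), and the cup in the tray (237,308). The one in the tray is the tip cup. The top picture shows the handle at (587,310) and the bay mouth at about (290,330).

```bash
cat > h.py <<'E'
import numpy as np,cv2
def cloud(f):
    d=f["depth"];K=f["K"];v,u=np.mgrid[:384,:512]
    P=np.stack([(u-K[0,2])/K[0,0]*d,(v-K[1,2])/K[1,1]*d,d],-1)
    W=(P-f["t"])@f["R"]   # R^T (P-t)
    W[d<=0]=np.nan
    return W
def pix(f,X):
    c=f["R"]@np.asarray(X)+f["t"];p=f["K"]@c;return p[:2]/p[2]
def hsv(f): return cv2.cvtColor(f["frame"],cv2.COLOR_RGB2HSV)
def ray(f,u,v,z):
    d=f["R"].T@np.array([(u-f["K"][0,2])/f["K"][0,0],(v-f["K"][1,2])/f["K"][1,1],1]);c=-f["R"].T@f["t"]
    return c+d*(z-c[2])/d[2]
E
python3 - <<'E'
import numpy as np,cv2
from h import *
for n in("scene","top"):
    f=dict(np.load(n+"0.npz"));W=cloud(f);H=hsv(f)
    reg=(W[...,0]>.35)&(W[...,0]<.75)&(W[...,1]>-.5)&(W[...,1]<.55)
    tb=reg&(abs(W[...,2])<.012);print(n,"table z",np.median(W[tb][:,2]))
    cad=reg&(W[...,1]<-.15)&(W[...,1]>-.42)&(W[...,0]>.47)&(W[...,0]<.65)
    blue=cad&(H[...,0]>100)&(H[...,0]<125)&(H[...,1]>120)&(W[...,2]>.08)&(W[...,2]<.1)
    p=W[blue];print("blue",len(p),p.min(0),p.max(0));r=cv2.minAreaRect(p[:,:2].astype(np.float32)*1000);print(r)
    b=cad&(H[...,2]<70)&(W[...,2]>.118)&(W[...,2]<.145)&(W[...,1]<-.33)
    p=W[b];print("handle",len(p),p.mean(0),cv2.minAreaRect(p[:,:2].astype(np.float32)*1000))
    yl=reg&(H[...,0]>20)&(H[...,0]<34)&(H[...,1]>150)&(H[...,2]>100)
    p=W[yl&(W[...,2]<.01)];print("lines",len(p),cv2.minAreaRect(p[:,:2].astype(np.float32)*1000))
    p=W[yl&(W[...,2]>.05)];print("flares",len(p));
    for s in (0,1):
        q=p[(p[:,0]>.54)==s]; print(q[:, :].min(0),q.max(0)) if len(q) else 0
    red=reg&((H[...,0]<6)|(H[...,0]>174))&(H[...,1]>170)&(W[...,1]>0.1)
    p=W[red&(W[...,2]>.03)];print("red",len(p),p.mean(0),p.min(0),p.max(0),cv2.minAreaRect(p[:,:2].astype(np.float32)*1000))
    rail=reg&(H[...,1]<60)&(W[...,2]>.05)&(W[...,2]<.068)&(W[...,1]>.15)&(W[...,1]<.6)
    p=W[rail]
    for s in (0,1):
        q=p[((p[:,0]>.555)==s)&(p[:,1]<.36)&(p[:,0]>.44)];
        if len(q)>5: print("rail",len(q),q.min(0),q.max(0),cv2.fitLine(q[:,:2].astype(np.float32),cv2.DIST_HUBER,0,.01,.01).ravel())
    x0,x1,y0,y1=(300,400,170,240) if n=="top" else (95,205,155,245)
    c=f["frame"][y0:y1,x0:x1,::-1]; cv2.imwrite(f"pics/{n}_cad.png",cv2.resize(c,None,fx=7,fy=7,interpolation=cv2.INTER_CUBIC)[:600])
E
```

```text
scene table z -0.0010978000463300046
blue 354 [ 0.4704446  -0.35005176  0.08002788] [ 0.59295328 -0.18488096  0.09981806]
((523.8950805664062, -267.75677490234375), (112.98087310791016, 146.90548706054688), 13.600857734680176)
handle 77 [ 0.55511781 -0.33949671  0.13489674] ((548.5811157226562, -340.512451171875), (81.6356201171875, 8.934154510498047), 12.048958778381348)
lines 678 ((471.6324462890625, 172.50807189941406), (164.5670928955078, 264.25836181640625), 79.52738952636719)
flares 168
[0.42183236 0.22013289 0.05004629] [0.45266195 0.2581661  0.06194619]
[0.58055277 0.18899358 0.05043411] [0.6009294  0.23607328 0.06094077]
red 111 [0.54080657 0.36423591 0.08895975] [0.49801557 0.35205339 0.08325596] [0.58106732 0.37822382 0.09247302] ((539.1841430664062, 364.114501953125), (12.042799949645996, 84.85685729980469), 78.46772766113281)
rail 181 [0.44728198 0.25955058 0.05008952] [0.47526092 0.35970258 0.06120523] [0.19902472 0.9799945  0.46149597 0.3070891 ]
rail 280 [0.57954484 0.23749671 0.05001361] [0.61130088 0.35970026 0.06165987] [0.1844723  0.98283774 0.5981243  0.31048462]
[... 395 characters left out ...]
265625, 173.0022735595703), (172.83694458007812, 199.52406311035156), 80.1290283203125)
flares 96
[0.41587049 0.21853143 0.05005575] [0.44865805 0.26031517 0.06641638]
[0.57757857 0.19089953 0.05207022] [0.59813406 0.23337055 0.06585354]
red 220 [0.53456341 0.3633957  0.08189343] [0.49288688 0.35225414 0.04815928] [0.57675343 0.38136922 0.09790652] ((535.2374267578125, 366.4244384765625), (16.40983772277832, 84.53739929199219), 79.66950988769531)
rail 110 [0.44510109 0.25999991 0.05184445] [0.46843317 0.35942198 0.06700389] [0.17313622 0.9848979  0.45652074 0.31006765]
rail 142 [0.57494554 0.23619939 0.05005003] [0.60446341 0.35743869 0.06720253] [0.17754975 0.98411185 0.58747    0.2868539 ]
```

```bash
cat >> h.py <<'E'
def overlay(f,name,box,sc,bay=None,cad=None):
    x0,y0,x1,y1=box
    im=cv2.resize(np.ascontiguousarray(f["frame"][y0:y1,x0:x1,::-1]),None,fx=sc,fy=sc,interpolation=cv2.INTER_CUBIC)
    def L(pose,pts,col):
        x,y,a=pose;c,s=np.cos(a),np.sin(a)
        q=[pix(f,[x+c*p[0]-s*p[1],y+s*p[0]+c*p[1],p[2]]) for p in pts]
        q=((np.array(q)+.5-[x0,y0])*sc).round().astype(int)
        cv2.polylines(im,[q],False,col,1,cv2.LINE_AA)
    if bay is not None:
        for s in(-1,1): L(bay,[(-.153,s*.085,.06),(-.110,s*.062,.06),(0,s*.062,.06)],(255,0,255))
        L(bay,[(0,-.043,.091),(0,.043,.091)],(0,255,0)); L(bay,[(-.25,0,0),(0,0,0)],(255,255,0))
    if cad is not None:
        L(cad,[(.075,.055,.09),(.075,-.055,.09),(-.075,-.055,.09),(-.075,.055,.09),(.075,.055,.09)],(0,255,255))
        L(cad,[(-.072,.047,.137),(-.072,-.047,.137),(-.086,-.047,.137),(-.086,.047,.137),(-.072,.047,.137)],(0,255,0))
    cv2.imwrite(name,im)
E
python3 - <<'E'
from h import *
d=np.deg2rad
for n,b,c,bb,cb in(("top",(.5345,.355,d(79.7)),(.5203,-.2686,d(104.1)),(95,160,240,260),(300,165,400,240)),("scene",(.539,.355,d(79.3)),(.5239,-.2678,d(103.7)),(280,175,460,265),(95,155,205,245))):
    f=dict(np.load(n+"0.npz"))
    overlay(f,f"pics/{n}_b.png",bb,4.4,b); overlay(f,f"pics/{n}_c.png",cb,6,cad=c)
a=[cv2.imread(f"pics/{n}.png") for n in("top_b","top_c","scene_b","scene_c")]
for k,(p,q) in enumerate(((a[0],a[2]),(a[1],a[3]))):
    w=max(p.shape[1],q.shape[1]);o=[cv2.copyMakeBorder(i,0,0,0,w-i.shape[1],0) for i in(p,q)]
    o=np.vstack(o);print(o.shape);
    if o.shape[0]>900: o=np.hstack([cv2.copyMakeBorder(i,0,max(p.shape[0],q.shape[0])-i.shape[0],0,0,0) for i in(p,q)])
    s=min(800/o.shape[1],600/o.shape[0],1)
    for n,i in zip("ab",(p,q)): cv2.imwrite(f"pics/ov{k}{n}.png",i[:600,:800])
E
```

```text
(836, 792, 3)
(990, 660, 3)
```

View pics/ov0a.png

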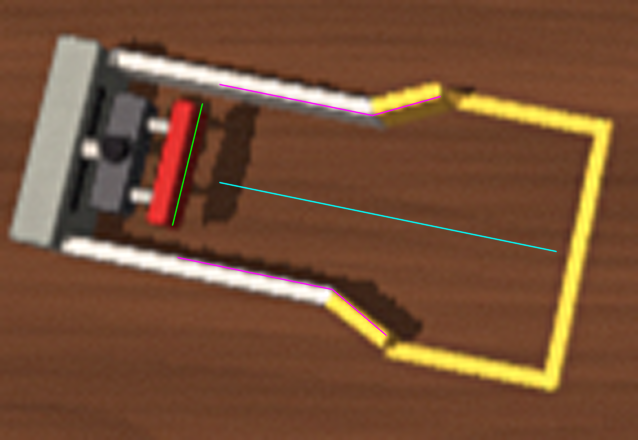

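View pics/ov1a.png

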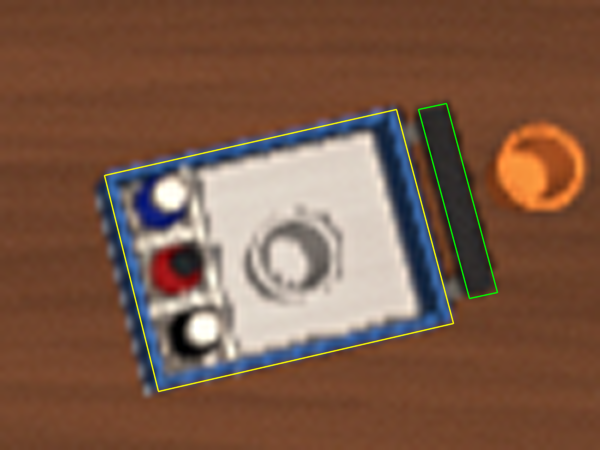

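View pics/ov0b.png

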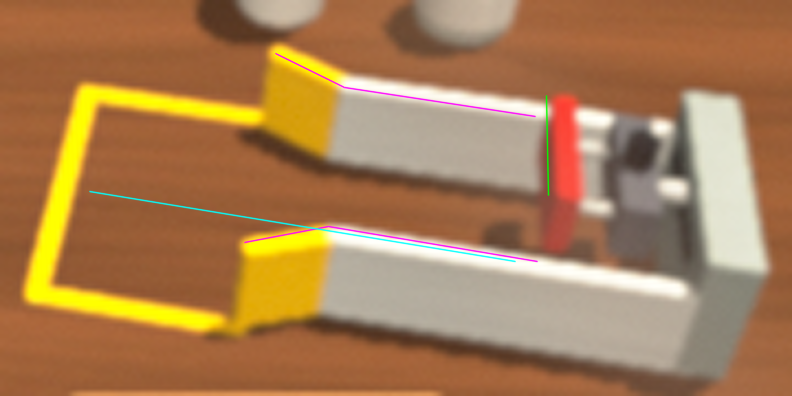

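View pics/ov1b.png

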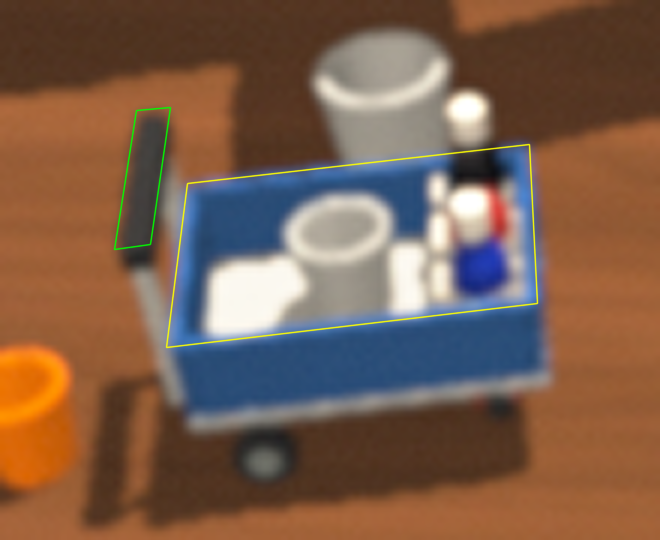

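The overlays show the bay model sits on the rails and flares in the top view. The caddy model also sits on the rim and the handle there. Next I plan the path and check reachability.

```bash
cat >> h.py <<'E'
BAY=(.5345,.355,np.deg2rad(79.7))
def quat(yaw): # tool down, tool x at yaw
    return [0,np.cos(yaw/2),np.sin(yaw/2),0]
def tobay(p):
    c,s=np.cos(BAY[2]),np.sin(BAY[2]);d=np.array(p[:2])-BAY[:2];return np.array([c*d[0]+s*d[1],-s*d[0]+c*d[1]])
def frombay(a,l):
    c,s=np.cos(BAY[2]),np.sin(BAY[2]);return np.array([BAY[0]+c*a-s*l,BAY[1]+s*a+c*l])
def grip(ax,yaw): return np.array(ax)-.029*np.array([np.cos(yaw),np.sin(yaw)])
def plan(axle,yaw,R,nose_end,dyaw=np.deg2rad(4)):
    """axle xy, heading yaw -> list of (axle,yaw): straight, arc onto bay line, straight"""
    rel=yaw-BAY[2]; a,l=tobay(axle)
    st=(-l-np.sign(rel)*R*(1-np.cos(rel)))/np.sin(rel)
    h=np.array([np.cos(yaw),np.sin(yaw)]);A=np.array(axle)+st*h
    out=[("straight",A,yaw)]
    n=max(1,int(np.ceil(abs(rel)/dyaw)));sg=np.sign(rel)
    for k in range(1,n+1):
        th=yaw-rel*k/n
        P=A+sg*R*np.array([np.sin(yaw)-np.sin(th),-np.cos(yaw)+np.cos(th)]) # right turn if sg>0
        out.append(("arc",P,th))
    out.append(("bay",frombay(nose_end-.125,0),BAY[2]))
    return st,out
E
python3 - <<'E'
from h import *
from bench import env
yaw=np.deg2rad(104.1);c=np.array([.5203,-.2686]);h=np.array([np.cos(yaw),np.sin(yaw)])
st,p=plan(c-.05*h,yaw,.35,.01);print(st)
for o in(0,np.pi):
    print(o)
    for n,A,t in [("start",c-.05*h,yaw)]+p:
        g=grip(A,t);q=env.solve_ik([*g,.111],quat(t+o))
        print(n,A.round(3),round(np.rad2deg(t),1),"grip",g.round(3),"bay",tobay(A).round(3),None if q is None else np.round(q,2))
E
```

```text
0.2104174884258876
0
start [ 0.532 -0.317] 104.1 grip [ 0.54  -0.345] bay [-0.662 -0.118] [-0.57  0.46 -0.12  0.99  0.   -0.82]
straight [ 0.481 -0.113] 104.1 grip [ 0.488 -0.141] bay [-0.47  -0.031] [-0.28  0.23 -0.45  0.89  0.   -0.53]
arc [ 0.477 -0.092] 100.6 grip [ 0.482 -0.121] bay [-0.45  -0.023] [-0.25  0.21 -0.48  0.89  0.   -0.43]
arc [ 0.473 -0.071] 97.1 grip [ 0.477 -0.1  ] bay [-0.43  -0.016] [-0.21  0.19 -0.5   0.88  0.   -0.33]
arc [ 0.471 -0.05 ] 93.6 grip [ 0.473 -0.079] bay [-0.41 -0.01] [-0.17  0.18 -0.51  0.88  0.   -0.23]
arc [ 0.471 -0.029] 90.2 grip [ 0.471 -0.058] bay [-0.389 -0.006] [-0.12  0.17 -0.53  0.88  0.   -0.12]
arc [ 0.471 -0.007] 86.7 grip [ 0.47  -0.036] bay [-0.368 -0.003] [-0.08  0.16 -0.53  0.88  0.   -0.02]
arc [0.473 0.014] 83.2 grip [ 0.47  -0.015] bay [-0.347 -0.001] [-0.03  0.16 -0.54  0.88  0.    0.09]
arc [0.476 0.035] 79.7 grip [0.471 0.006] bay [-0.325  0.   ] [ 0.01  0.16 -0.53  0.88  0.    0.19]
bay [0.514 0.242] 79.7 grip [0.509 0.213] bay [-0.115  0.   ] [ 0.4   0.3  -0.35  0.92  0.    0.58]
3.141592653589793
start [ 0.532 -0.317] 1
[... 314 characters left out ...]
071] 97.1 grip [ 0.477 -0.1  ] bay [-0.43  -0.016] [-0.21  0.19 -0.5   0.88  0.    2.81]
arc [ 0.471 -0.05 ] 93.6 grip [ 0.473 -0.079] bay [-0.41 -0.01] [-0.17  0.18 -0.51  0.88  0.    2.91]
arc [ 0.471 -0.029] 90.2 grip [ 0.471 -0.058] bay [-0.389 -0.006] [-0.12  0.17 -0.53  0.88  0.    3.02]
arc [ 0.471 -0.007] 86.7 grip [ 0.47  -0.036] bay [-0.368 -0.003] [-0.08  0.16 -0.53  0.88  0.    3.12]
arc [0.473 0.014] 83.2 grip [ 0.47  -0.015] bay [-0.347 -0.001] [-0.03  0.16 -0.54  0.88  0.   -3.05]
arc [0.476 0.035] 79.7 grip [0.471 0.006] bay [-0.325  0.   ] [ 0.01  0.16 -0.53  0.88  0.   -2.95]
bay [0.514 0.242] 79.7 grip [0.509 0.213] bay [-0.115  0.   ] [ 0.4   0.3  -0.35  0.92  0.   -2.56]
```

```bash
python3 - <<'E'
from h import *
from bench import env,eyes
yaw=np.deg2rad(104.1);c=np.array([.5208,-.2686]);h=np.array([np.cos(yaw),np.sin(yaw)]);g=c-.079*h
env.move_ptp([*g,.24],quat(yaw)); s0=env.get_state();print(s0["time"],s0["ee_pos"],s0["wrist_force"])
env.move_linear([*g,.111],feed=.08)
s=env.get_state();print(s["time"],s["ee_pos"],s["wrist_force"])
f=eyes.grab_frame("scene");cv2.imwrite("pics/g1.png",cv2.resize(f["frame"][130:260,60:240,::-1],None,fx=4.4,fy=4.4,interpolation=cv2.INTER_CUBIC))
E
```

```text
2.15 [ 0.53970918 -0.34560193  0.2399747 ] [-0.0421835   0.56702381  0.03993129]
3.9083 [ 0.54035923 -0.34542253  0.11155735] [-0.18856734  0.12345656  0.38774154]
```

View pics/g1.png

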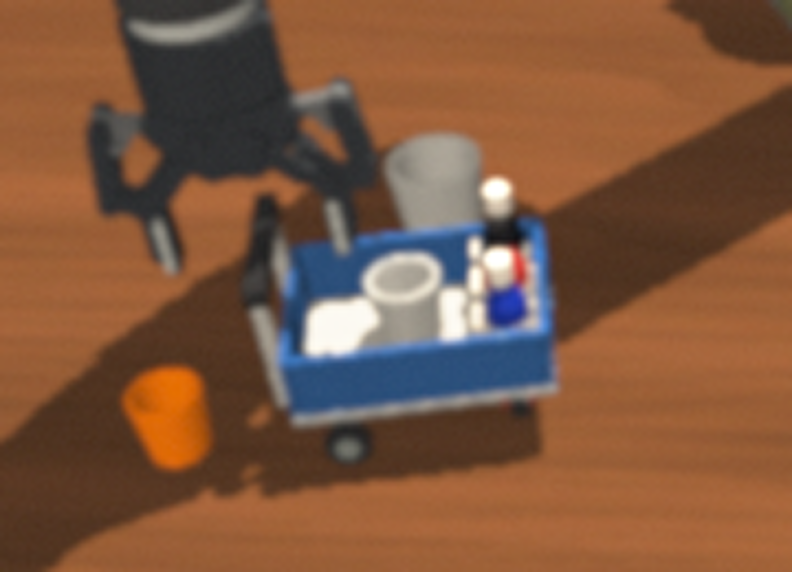

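The fingers straddle the black bar: tips at (170,260) and (343,240), bar at (262,250). Closing now.

```bash
python3 - <<'E'
from h import *
from bench import env,eyes
env.gripper_close()
s=env.get_state();print(s["time"],s["ee_pos"],s["wrist_force"],s["ft_torque"],s["gripper_width"])
f=eyes.grab_frame("top");np.savez("top1.npz",**f)
W=cloud(f);H=hsv(f)
b=(H[...,0]>100)&(H[...,0]<125)&(H[...,1]>120)&(abs(W[...,2]-.09)<.01)&(W[...,1]<-.15)&(W[...,1]>-.42)&(W[...,0]>.42)&(W[...,0]<.65)
p=W[b];print(len(p),cv2.minAreaRect(p[:,:2].astype(np.float32)*1000))
yaw=np.deg2rad(104.1);h=np.array([np.cos(yaw),np.sin(yaw)]);c=s["ee_pos"][:2]+.079*h
overlay(f,"pics/g2.png",(300,165,400,240),6,cad=(*c,yaw));print(c)
E
```

```text
4.6083 [ 0.5400792  -0.34516202  0.11111723] [-0.32838655  0.84116011  0.41103861] [0.01407317 0.07332042 0.02135993] 0.01278912267386626
267 ((520.6612548828125, -269.21331787109375), (109.39128112792969, 151.5279083251953), 14.163007736206055)
[ 0.52083362 -0.26854213]
```

View pics/g2.png

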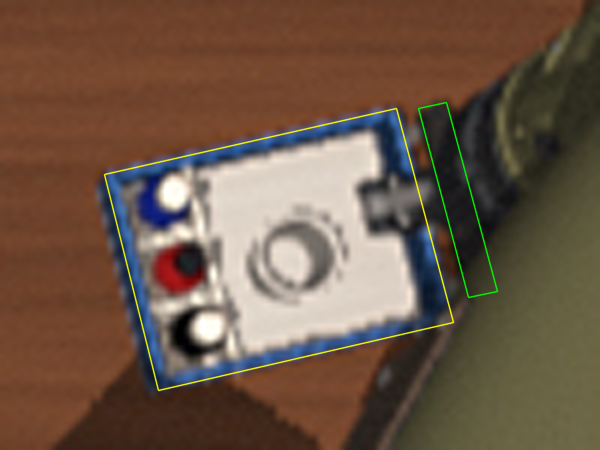

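The grip is on the bar and the pose agrees with the rim overlay. Rolling straight ahead.

```bash
python3 - <<'E'
from h import *
from bench import env,eyes
yaw=np.deg2rad(104.1);h=np.array([np.cos(yaw),np.sin(yaw)])
s=env.get_state();g=s["ee_pos"][:2]
for d,fd in((.02,.03),(.12,.05)):
    env.move_linear([*(g+d*h),.111],quat(yaw),feed=fd)
    s=env.get_state();print(s["time"],s["ee_pos"],s["wrist_force"],s["ft_torque"],s["gripper_width"])
f=eyes.grab_frame("top");np.savez("top2.npz",**f)
c=s["ee_pos"][:2]+.079*h
overlay(f,"pics/r1.png",(260,160,380,250),6,cad=(*c,yaw),bay=BAY)
f=eyes.grab_frame("scene")
cv2.imwrite("pics/r1s.png",cv2.resize(f["frame"][140:260,120:280,::-1],None,fx=5,fy=5,interpolation=cv2.INTER_CUBIC))
E
```

```text
5.475 [ 0.53509301 -0.32529404  0.11101582] [0.36026403 0.46436602 3.10246988] [0.12039458 0.14227725 0.03891225] 0.01297724096681231
7.625 [ 0.51068954 -0.22820073  0.11100589] [-0.24616118 -1.47108426  4.68638437] [-0.23575741  0.15993708  0.0384149 ] 0.012490139262550388
```

View pics/r1.png

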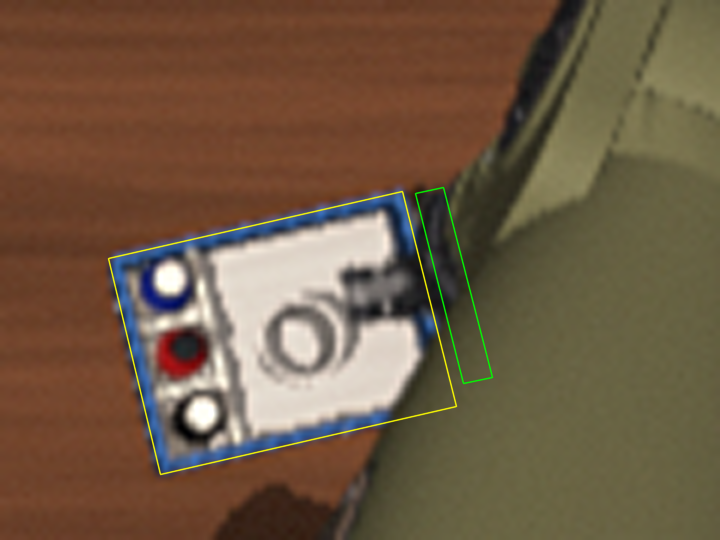

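View pics/r1s.png

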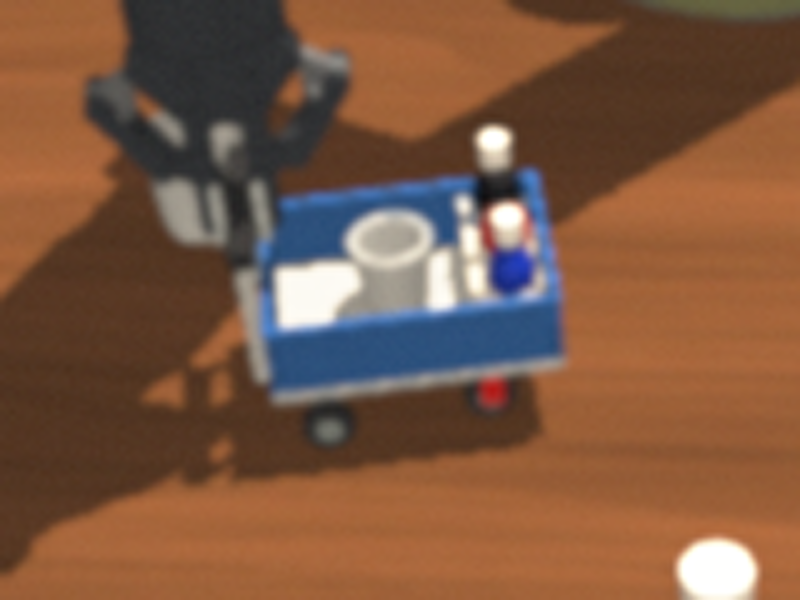

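The blue caddy matches the overlay, and the left castor's red fork at (490,390) now trails behind its pivot. Finishing the straight and the arc, stopping before the mouth.

```bash
python3 - <<'E'
from h import *
from bench import env,eyes
yaw=np.deg2rad(104.1);h=np.array([np.cos(yaw),np.sin(yaw)])
s=env.get_state();g=s["ee_pos"][:2]
st,p=plan(g+.029*h,yaw,.35,-.175);print(st)
for n,A,t in p:
    env.move_linear([*grip(A,t),.111],quat(t),feed=.05 if n!="arc" else .045)
    s=env.get_state();print(n,round(s["time"],2),s["ee_pos"].round(4),s["wrist_force"].round(1),s["ft_torque"].round(2))
f=eyes.grab_frame("top");np.savez("top3.npz",**f)
t=BAY[2];c=s["ee_pos"][:2]+.079*np.array([np.cos(t),np.sin(t)]);print(c)
overlay(f,"pics/r2.png",(100,150,270,270),4.7,cad=(*c,t),bay=BAY)
f=eyes.grab_frame("scene");np.savez("scene3.npz",**f)
cv2.imwrite("pics/r2s.png",cv2.resize(f["frame"][150:270,200:460,::-1],None,fx=3,fy=3,interpolation=cv2.INTER_CUBIC))
E
```

```text
0.09113462927745199
straight 9.71 [ 0.4883 -0.1392  0.111 ] [-1.1  0.3  5.6] [-0.17  0.09 -0.03]
arc 10.33 [ 0.4819 -0.1183  0.1109] [-1.2  1.2  5.3] [0.25 0.12 0.04]
arc 10.96 [ 0.4769 -0.0977  0.1109] [-1.1  1.1  5.4] [0.09 0.08 0.05]
arc 11.58 [ 0.4732 -0.0767  0.1109] [0.4 0.5 5.5] [0.12 0.01 0.  ]
arc 12.21 [ 0.4707 -0.0555  0.1109] [-1.1  0.   5.5] [ 0.11  0.04 -0.02]
arc 12.83 [ 0.4696 -0.0342  0.1109] [-0.1  1.   4.7] [ 0.06 -0.02  0.02]
arc 13.46 [ 0.4697 -0.0128  0.1109] [-0.4 -0.   5.5] [ 0.08  0.02 -0.04]
arc 14.08 [0.4711 0.0085 0.1109] [0.  1.1 5.2] [ 0.12 -0.02  0.02]
bay 14.72 [0.4754 0.0322 0.1109] [1.3 0.6 5.3] [ 0.12 -0.05 -0.02]
[0.48954577 0.10990218]
```

View pics/r2.png

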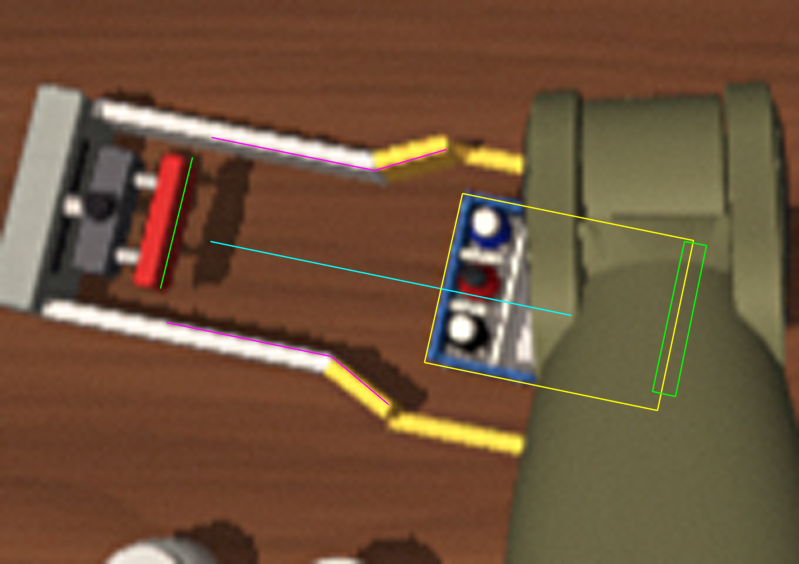

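View pics/r2s.png

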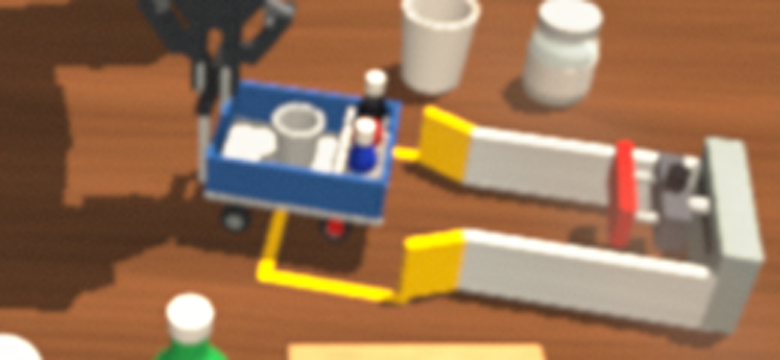

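```bash
cat >> h.py <<'E'
def measure(f,n):
    W=cloud(f);H=hsv(f)
    m=(H[...,0]>100)&(H[...,0]<125)&(H[...,1]>120)&(abs(W[...,2]-.09)<.009)&(W[...,0]>.4)&(W[...,0]<.65)&(W[...,1]>-.1)&(W[...,1]<.4)
    p=W[m];b=np.array([tobay(q) for q in p])
    print(n,len(b),"rim in bay frame",b.min(0).round(4),b.max(0).round(4),"p2/98",np.percentile(b,[2,98],axis=0).round(4).tolist())
    r=cv2.minAreaRect(p[:,:2].astype(np.float32)*1000);print(" rect ",r, "mid in bay",tobay(np.array(r[0])/1000).round(4))
    nose=b[b[:,0]>b[:,0].max()-.012];print(" nose slope",len(nose),np.polyfit(nose[:,1],nose[:,0],1))
    rl=(H[...,1]<60)&(abs(W[...,2]-.06)<.006)&(W[...,0]>.4)&(W[...,0]<.65)&(W[...,1]>.2)&(W[...,1]<.4)
    q=np.array([tobay(x) for x in W[rl]]);q=q[(q[:,0]>-.1)&(abs(q[:,1])<.09)&(abs(q[:,1])>.05)&(q[:,0]<0)]
    for s in(1,-1):
        z=q[q[:,1]*s>0];print(" rail",s,len(z),np.percentile(z[:,1],[3,50,97]).round(4),np.polyfit(z[:,0],z[:,1],1).round(4))
E
python3 - <<'E'
from h import *
for n in("top","scene"): measure(dict(np.load(n+"3.npz")),n)
E
```

```text
top 109 rim in bay frame [-0.2445 -0.0548] [-0.1757  0.0546] p2/98 [[-0.2379, -0.0543], [-0.1762, 0.0541]]
 rect  ((496.89569091796875, 147.853515625), (68.85682678222656, 109.26863861083984), 79.21583557128906) mid in bay [-0.2105 -0.    ]
 nose slope 66 [ 0.00666723 -0.17933428]
 rail 1 106 [0.0641 0.0688 0.0735] [0.0058 0.0691]
 rail -1 99 [-0.07   -0.0649 -0.0602] [ 0.003  -0.0648]
scene 283 rim in bay frame [-0.3227 -0.0597] [-0.1764  0.0526] p2/98 [[-0.3218, -0.0591], [-0.1772, 0.0498]]
 rect  ((493.2628173828125, 108.8987808227539), (146.12948608398438, 112.3632583618164), 79.5995864868164) mid in bay [-0.2495 -0.0034]
 nose slope 45 [-0.0007526  -0.18099973]
 rail 1 135 [0.0594 0.0636 0.0708] [0.0223 0.0654]
 rail -1 168 [-0.0742 -0.0702 -0.063 ] [ 0.0031 -0.0693]
```

Top camera: caddy lateral is 0.0 mm in my bay frame. The rails are centred about 1–2 mm left and skewed 4 mrad, so I steer in with that small correction and feel for the bumper.

```bash
python3 - <<'E'
from h import *
from bench import env,eyes
t=BAY[2]+.005;u=np.array([np.cos(BAY[2]),np.sin(BAY[2])])
s=env.get_state()
def F(n=6):
    v=[]
    for _ in range(n): env.hold(.02); v.append(env.get_state()["wrist_force"])
    return -(np.mean(v,0)[:2]@u), np.mean(v,0)
def go(nose,feed):
    lat=.001+.0*nose
    p=frombay(nose-.125,.001*min(1,(nose+.175)/.12)); g=p-.029*np.array([np.cos(t),np.sin(t)])
    env.move_linear([*g,.111],quat(t),feed=feed)
for nose in(-.14,-.10,-.06,-.03):
    go(nose,.05);a,v=F(3);s=env.get_state();print(nose,round(s["time"],2),"push",a.round(2),v.round(1),s["ft_torque"].round(2))
    if a>6: break
f=eyes.grab_frame("top");np.savez("top4.npz",**f)
overlay(f,"pics/b1.png",(95,160,240,260),5,bay=BAY)
f=eyes.grab_frame("scene");np.savez("scene4.npz",**f)
cv2.imwrite("pics/b1s.png",cv2.resize(f["frame"][150:270,250:460,::-1],None,fx=3.8,fy=3.8,interpolation=cv2.INTER_CUBIC))
E
```

```text
-0.14 15.72 push -0.93 [-0.4  1.   4.6] [0.11 0.02 0.01]
-0.1 16.72 push -1.07 [0.4 1.  4.2] [ 0.08 -0.07  0.01]
-0.06 17.72 push -0.75 [0.4 0.7 4. ] [ 0.11 -0.17 -0.08]
-0.03 18.52 push -1.01 [0.8 0.9 4.1] [ 0.26 -0.14 -0.03]
```

View pics/b1.png

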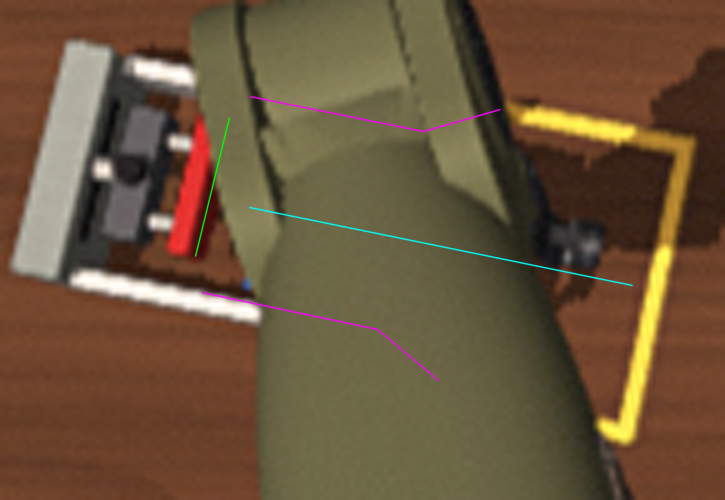

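View pics/b1s.png

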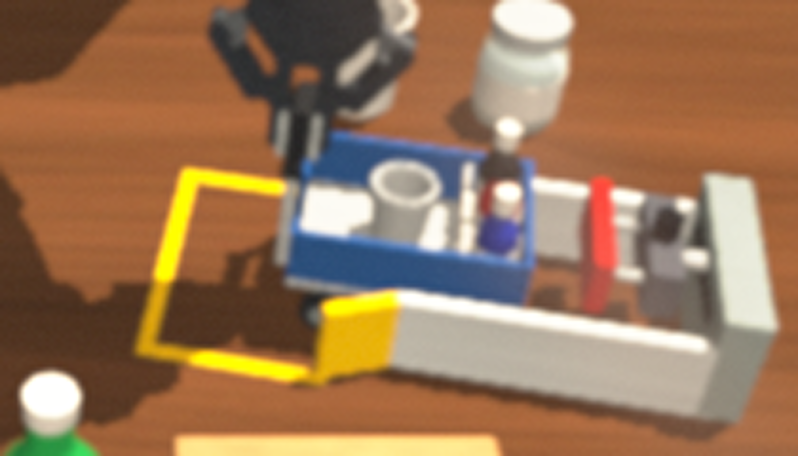

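The caddy is inside and free of the rails, with the bumper about 30–40 mm ahead (picture (600,240)). Now feeling for contact in small steps.

```bash
python3 - <<'E'
from h import *
from bench import env,eyes
t=BAY[2]+.005;u=np.array([np.cos(BAY[2]),np.sin(BAY[2])])
def F(n=6):
    v=[]
    for _ in range(n): env.hold(.02); v.append(env.get_state()["wrist_force"])
    return -(np.mean(v,0)[:2]@u)
def go(nose,feed):
    p=frombay(nose-.125,.001); g=p-.029*np.array([np.cos(t),np.sin(t)])
    env.move_linear([*g,.111],quat(t),feed=feed)
f0=F(8);print("base",f0)
nose=-.03;con=None
while nose<.035:
    nose+=.002 if con is None else .0007
    go(nose,.03 if con is None else .01)
    a=F(4)-f0
    s=env.get_state();print(round(nose,4),round(s["time"],2),a.round(2),(tobay(s["ee_pos"])+[.154,0]).round(4))
    if con is None and a>2.5: con=nose
    if a>10.5: break
np.save("nose.npy",[nose,f0])
w=[]
for _ in range(10): w.append((F(4)-f0).round(1))
print(w,env.get_state()["time"])
E
```

```text
base -1.3728838173368973
-0.028 19.07 2.18 [-0.0283  0.0008]
-0.026 19.38 2.08 [-0.0262  0.0008]
-0.024 19.7 1.77 [-0.0241  0.0008]
-0.022 20.02 2.08 [-0.022   0.0009]
-0.02 20.33 1.87 [-0.02    0.0009]
-0.018 20.65 2.24 [-0.018   0.0009]
-0.016 20.97 2.09 [-0.016   0.0009]
-0.014 21.28 1.84 [-0.014   0.0009]
-0.012 21.6 2.08 [-0.012   0.0009]
-0.01 21.92 1.97 [-0.01    0.0009]
-0.008 22.23 1.94 [-0.008   0.0009]
-0.006 22.55 2.08 [-0.006   0.0009]
-0.004 22.87 1.83 [-0.004   0.0009]
-0.002 23.18 1.62 [-0.002   0.0009]
0.0 23.5 2.07 [0.     0.0009]
0.002 23.82 1.94 [0.002  0.0009]
0.004 24.13 2.07 [0.004 0.001]
0.006 24.45 2.03 [0.006  0.0009]
0.008 24.77 4.91 [0.0071 0.0009]
0.0087 25.08 6.49 [0.0073 0.0009]
0.0094 25.4 8.18 [0.0076 0.0009]
0.0101 25.72 8.65 [0.0079 0.0009]
0.0108 26.03 10.34 [0.0082 0.0009]
0.0115 26.35 11.64 [0.0086 0.0009]
[np.float64(11.7), np.float64(11.3), np.float64(11.3), np.float64(11.6), np.float64(11.3), np.float64(11.4), np.float64(11.5), np.float64(11.6), np.float64(11.5), np.float64(11.4)] 27.0167
```

Contact came at nose ≈ +6 mm. The push is about 9.5 N net of rolling drag and holds steady. Holding a little longer, then easing off and releasing.

```bash
python3 - <<'E'
from h import *
from bench import env,eyes
t=BAY[2]+.005;u=np.array([np.cos(BAY[2]),np.sin(BAY[2])])
nose,f0=np.load("nose.npy")
def F(n=4):
    v=[]
    for _ in range(n): env.hold(.02); v.append(env.get_state()["wrist_force"])
    return -(np.mean(v,0)[:2]@u)-f0
def go(nose,feed):
    p=frombay(nose-.125,.001); g=p-.029*np.array([np.cos(t),np.sin(t)])
    env.move_linear([*g,.111],quat(t),feed=feed)
env.hold(.3);print(F())
for _ in range(10):
    nose-=.0007;go(nose,.01);a=F();print(round(nose,4),a.round(2),(tobay(env.get_state()["ee_pos"])+[.154,0]).round(4))
    if a<1.5: break
env.hold(.3);print(F())
env.open_gripper();s=env.get_state();print(s["time"],s["ee_pos"],s["gripper_width"],s["wrist_force"])
env.hold(.2)
p=s["ee_pos"];env.move_linear([p[0],p[1],.26],feed=.08)
s=env.get_state();print(s["time"],s["ee_pos"],s["wrist_force"])
env.goto_joints([-1.0,.2,-.3,1.2,0,0.5])
env.hold(.3)
for n in("top","scene"):
    f=eyes.grab_frame(n);np.savez(n+"5.npz",**f);measure(f,n)
    overlay(f,f"pics/{n}_e.png",(95,150,240,260) if n=="top" else (250,140,460,270),5 if n=="top" else 3.8,bay=BAY if n=="top" else None)
print(env.get_state()["time"])
E
```

```text
11.454234034207994
0.0108 9.86 [0.0083 0.0009]
0.0101 8.23 [0.008  0.0009]
0.0094 7.32 [0.0077 0.0009]
0.0087 6.0 [0.0074 0.0009]
0.008 4.63 [0.0071 0.0009]
0.0073 3.09 [0.0068 0.0009]
0.0066 1.96 [0.0064 0.0009]
0.0059 0.18 [0.0061 0.0009]
0.5278388299294517
30.9833 [0.50718927 0.20942539 0.11100458] 0.0853638442410834 [ 0.06061138 -0.43026428  0.23851314]
33.2 [0.50696955 0.20935005 0.25953111] [-0.51234759  0.62191252  0.53026934]
top 209 rim in bay frame [-0.1462 -0.054 ] [0.0038 0.0563] p2/98 [[-0.1427, -0.0535], [0.0025, 0.0556]]
 rect  ((520.5960083007812, 285.32366943359375), (149.95614624023438, 109.83570861816406), 79.96311950683594) mid in bay [-0.071   0.0012]
 nose slope 58 [-2.28382926e-03  1.56633846e-05]
 rail 1 102 [0.0639 0.0685 0.0735] [-0.0011  0.0686]
 rail -1 107 [-0.0701 -0.0646 -0.0602] [ 0.0024 -0.0647]
scene 99 rim in bay frame [-0.1425 -0.0595] [-0.055   0.0507] p2/98 [[-0.1418, -0.0593], [-0.0618, 0.0501]]
 rect  ((520.9461059570312, 256.81719970703125), (86.70979309082031, 110.56232452392578), 80.39089965820312) mid in bay [-0.099  -0.0042]
 nose slope 7 [2.94941891 0.10508742]
 rail 1 7 [0.0501 0.0508 0.0517] [0.0106 0.0515]
 rail -1 196 [-0.0749 -0.0693 -0.0556] [ 0.0168 -0.0674]
35.95
```

View pics/top_e.png

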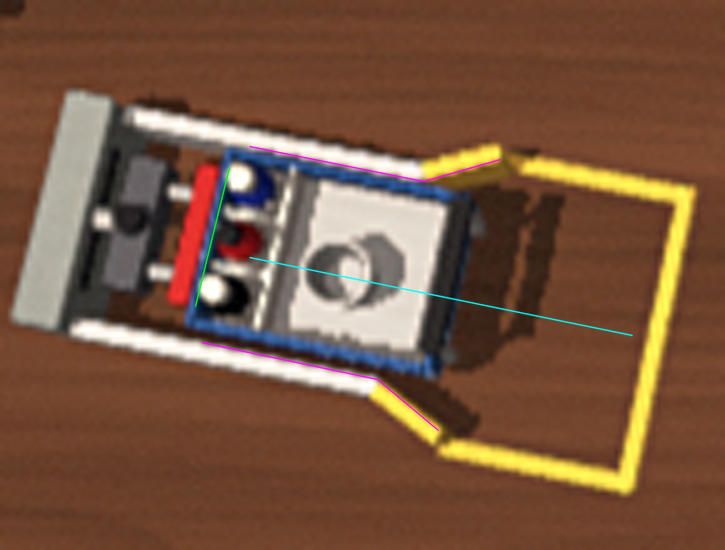

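View pics/scene_e.png

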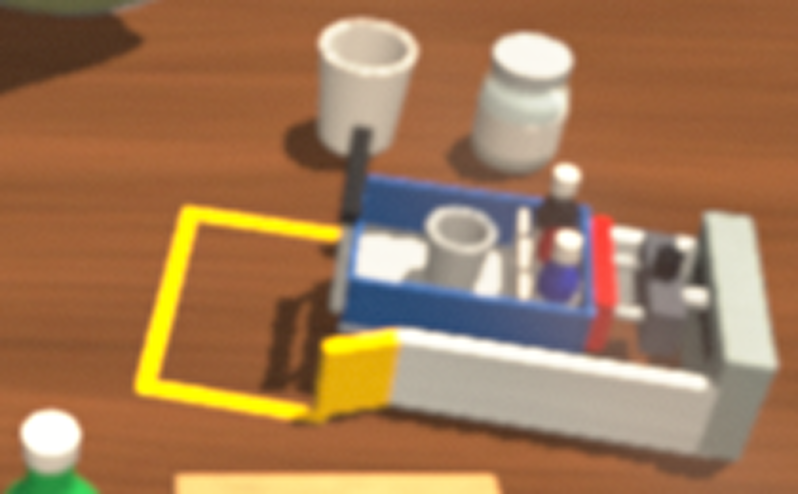

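The caddy sits straight with its nose at the red bumper at (205,235) in the top view. Bottles and cup stand and the bystanders are untouched. Handing in.

```bash
python3 -c "
from bench import env
env.finish_job();print(env.get_state()['time'])"
```

```text
the job is handed in; nothing more can be done
the job is handed in; nothing more can be done
```

The caddy is parked and released straight in the bay at the bumper, and I handed the job in at about 36 s of the 72 s limit. The interface reports no verdict.

- **Rolling and steering:** I gripped the push handle and rolled the caddy about 0.21 m straight ahead. After 0.12 m the left castor could be seen trailing straight. I then steered it in a 0.35 m arc onto the bay's centre line and in through the mouth without touching the rails.
- **Pressing:** The nose met the bumper about 6 mm past its nominal face. I pressed with a peak of roughly 9.5–12 N at the wrist, above 5 N for about 2 s and steady at the peak for about 1 s. I eased off to about 0 N before opening the gripper.
- **Last checks:** The top camera puts the nose about 3 mm past the bay's end, the caddy about 1 mm off centre across the bay, and its heading within 0.01 rad. The bottles and cup are standing, and the arm is clear.

**Disagreements and what I could not check:**
- **Cameras:** The scene camera differs from the top camera by 3–5 mm across the bay. It shows the same shift for both caddy and rails, so the caddy's position relative to the bay agrees.
- **Castors:** They are hidden under the tray at the end. I infer they trail straight from the last view of the left one before the mouth and the straight run in. I never saw the right one directly.

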